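# Open the drain gate under the red funnel

### The arm

A 7-joint arm with a two-finger parallel gripper is mounted at the origin on the work surface. World frame = base frame: x ahead of the robot, y to its left, z up, the work surface at z = 0. Lengths are in m, angles in rad, forces in N, time in s.
With the tool pointing down it reaches from about 0.4 to 0.85 m from the base axis. Payload 10.4 kg.
Tool frame: the origin (TCP) lies on the centre line of the jaws, within the pads' length; the fingertips stand 17 mm ahead of it and the grasp point (between the pads) lies 2 mm behind it; z points along the fingers, y is the line along which they close (so a half turn about z gives the same grasp; the last joint's range is limited). The gripper opens to 85 mm and grips with 20 to 120 N. Pads are 22 mm wide; open, the fingers measure 114 mm over their backs; the gripper's body (76 mm by 85 mm) begins 54 mm behind the grasp point. The pads swing forward as they close: fully open they stand 13 mm farther back than shut.
Start: joints at [1.134, 0.332, -0.065, 1.46, 0.022, 1.35, -0.088], TCP at [0.251, -0.572, 0.248] pointing down, gripper open.
Joint ranges: [-2.6, 2.6], [-0.5, 2.12], [-1.47, 1.34], [0.16, 2.42], [-1.27, 4.41], [0.06, 2.06], [-2.6, 2.6]. Speed limits (rad/s): [2.22, 2.22, 2.79, 2.79, 3.14, 3.14, 3.14].

### API

Orientations are given as a unit quaternion [x, y, z, w].
In Python, from workcell import sensors, imaging, order, spotter gives the robot as it stands. The module is installed in compiled form; this text tells all that it offers.
- The arm moves only by the shell command python3 -m inch 'ROWS' [FORCE]. ROWS is JSON, a list that holds one entry, the list of rows, each a list of 7 numbers: the shift along the tool's x, y, z in m, then the turn, a rotation vector about the tool's x, y, z in rad, then the closure, from -1 (fully open) to 1 (shut). In form: [[[x, y, z, ax, ay, az, hand], ...]]. A call has 1 to 10 rows; each row is the pose to reach, as a shift and turn from the pose commanded when the call began, along the tool's axes at that moment; what a row does not reach only later rows make up. A row lasts 1/10 s, in which the tool goes at most 50 mm and 8.59 degrees, less where a joint would pass 70% of its speed; a pose out of reach is approached as far as the arm can. A call with a gripper value outside its range is refused whole. The fingers move at their own pace and stop on an object; FORCE is the grip in N (left out, the last holds). Time passes only in rows, so rows that repeat a pose let the fingers close. It gives the time, the measured TCP pose, the force, the opening and the grip force at its end, in the units of the state.
- sensors.get_obs(): the state, without advancing time (a new reading comes with each control period).
- imaging.camera(name): name is "scene" or "top" or "wrist"; returns the picture (400x640x3 uint8, blue, green, red); there is no depth.
- imaging.calibration(name): a dict with "mtx" (3x3 intrinsics, pixels), "R" (3x3) and "t" (3): a world point X has camera coordinates R X + t; the wrist camera has in their place "tool_from_camera" (4x4, takes a point from camera to tool coordinates, whose origin is the TCP and whose axes are the flange's). Camera axes: x right, y down, z forward; pixel columns grow to the right and rows downward; lengths in m; the calibration is good to about 2 mm. A picture is of the moment at which its call begins: read the wrist's pose just before it. calibration takes no time and is no camera call.
- order.hand_in(): hands the job in; it is judged then, once.
Trained networks look in the newest picture that a camera, given by its name, has taken for a name from the list of things; names that differ only in an ending like _2 or _b are one class to them, and where a whole thing is asked for, a point or a joint stands for the part that bears it (a point fixed in the world has none). Each returns a list of dicts, best first, with "conf" (0 to 1); they miss things now and then, are a little off and sometimes report something else, mostly with a low value. They report only what shows in the picture. A call takes as long as a camera call.
- spotter.look_for(label, camera): "pixel" ([column, row] in pixels, amid what is visible of it).
The state is a dict: "clock": time; "joint_pos": joint angles; "joint_velocities": joint speeds; "tau": joint torques, N m; "position": TCP position; "ee_rot": TCP orientation; "ft_force": force on the tool from outside, world axes, zero at the start; "torque": the same for the moment, N m; "grip_width": opening from 0.0 (shut) to 1.0 (fully open); "grasp_force": force on a finger pad.
Only numpy, scipy, OpenCV 4.12 (cv2) and the standard library are available. Lean on these libraries where they do the work, as an engineer would, in place of code of your own. Each camera call takes 0.05 s, during which the arm holds its last target. There are 200 camera calls.

### The job

Two drain boxes stand on the bench; open the drain gate under the red funnel. First pull that box's yellow lock slide all the way back, so that it no longer holds the gate, then slide the gate by its black tab fully open, away from the funnel to its stop, and let go. Leave the lock slide of the box with the blue funnel as it is.

Things in the scene. Friction and masses are not known exactly. Their poses are not given: they have to be found in the camera images.
- red_box: Fixed grey drain box with the RED funnel. Origin on the bench, on the gate's centre line; z up. Spans x -110..60, y -150..150 mm; deck 45 mm high. Funnel (104 mm rim, top 136 mm high) over y 85. The aluminium gate plate, 60 wide, slides towards -y. The brass bolt of the lock slide lies across its -y end and blocks it; drawn back over 14 mm towards -x it frees it. Slides stay where left.
- red_box_lock_tab (a point): Grip point on the yellow upright tab of the red box's lock slide, 80 mm above the bench; axes as red_box. Tab 12 mm thick in x, 30 wide in y, from 57 to 89 mm above the bench, free all round. Home at x -55, y -100 mm in red_box (may start 5 mm back); slides to its stop at x -85. Friction 2 N, slightly damped, no spring.
- red_box_gate_tab (a point): Grip point on the black upright tab of the red box's gate, 80 mm above the bench; axes as red_box. Tab 30 mm wide in x, 12 thick in y, from 51 to 89 mm above the bench, free all round. Shut at x 0, y -50 mm in red_box (may start 1.5 mm open); fully open at its stop at y -100. Friction 3 N, slightly damped, no spring.
- blue_box_lock_tab (a point): The same point on the yellow lock tab of the twin drain box, which has the BLUE funnel and is otherwise built alike. Not to be moved.

How it is judged:
On the way:
1. the lock slide of the red-funnel box is drawn back at least 20 of its 30 mm, the gate still shut (x of red_box_lock_tab in the frame of red_box below -0.075 m and y of red_box_gate_tab in the frame of red_box above -0.058 m), for 0.2 s.
At the end, for the whole second after the job is handed in: The lock slide of the red-funnel box is drawn back at least 20 of its 30 mm and its gate is open to within 12 mm of its stop (x of red_box_lock_tab in the frame of red_box below -0.075 m and y of red_box_gate_tab in the frame of red_box below -0.088 m); the robot touches nothing.
It fails at once if the lock slide of the blue-funnel box is moved more than 8 mm (distance of blue_box_lock_tab from where it was at the start of the episode above 0.008 m).
It also fails if it takes over 48 s, if anything falls off the work surface, if the arm or the gripper's body presses on something with over 40 N, if the wrist force passes 120 N, or if a joint passes its speed limit or range.

## Working session

There is one attempt and no reset: what is moved stays moved. The work goes in short steps, Python scripts to look and compute and a shell command to move; the robot and the scene stay as the last step left them, time stands still between calls to the robot, and variables do not carry over. Pictures are saved under pics/ and viewed, at most 10 in all, crops included, and the job is handed in when it is done.

```bash
mkdir -p pics
python3 - <<'E'
from workcell import sensors, imaging, spotter
import cv2,numpy as np
o=sensors.get_obs();print({k:np.round(o[k],3).tolist() for k in("clock","position","ee_rot","joint_pos","grip_width")})
for c in("scene","top"):
    im=imaging.camera(c);cv2.imwrite(f"pics/{c}1.png",im)
    for l in("red_box_lock_tab","red_box_gate_tab","blue_box_lock_tab","red_box"):
        print(c,l,[(np.round(d["pixel"]).tolist(),round(d["conf"],2)) for d in spotter.look_for(l,c)])
    k=imaging.calibration(c);print({a:np.round(b,3).tolist() for a,b in k.items()})
E
```

```text
{'clock': 0.0, 'position': [0.251, -0.572, 0.248], 'ee_rot': [0.979, 0.205, -0.0, -0.001], 'joint_pos': [1.134, 0.333, -0.065, 1.461, 0.022, 1.35, -0.089], 'grip_width': 1.002}
scene red_box_lock_tab [([354.0, 166.0], 0.51)]
scene red_box_gate_tab [([395.0, 164.0], 0.82)]
scene blue_box_lock_tab [([238.0, 254.0], 0.88)]
scene red_box [([395.0, 167.0], 0.68)]
{'mtx': [[456.342, 0.0, 324.661], [0.0, 456.342, 204.93], [0.0, 0.0, 1.0]], 'R': [[0.816, 0.578, -0.018], [0.31, -0.464, -0.83], [-0.488, 0.671, -0.558]], 't': [-0.405, -0.151, 1.387]}
top red_box_lock_tab [([237.0, 216.0], 0.67)]
top red_box_gate_tab [([210.0, 184.0], 0.59)]
top blue_box_lock_tab [([432.0, 220.0], 0.6)]
top red_box [([197.0, 194.0], 0.73)]
{'mtx': [[448.943, 0.0, 324.593], [0.0, 448.943, 199.109], [0.0, 0.0, 1.0]], 'R': [[0.019, -1.0, 0.014], [-0.986, -0.021, -0.163], [0.164, -0.011, -0.986]], 't': [-0.079, 0.553, 0.962]}
```

View pics/top1.png

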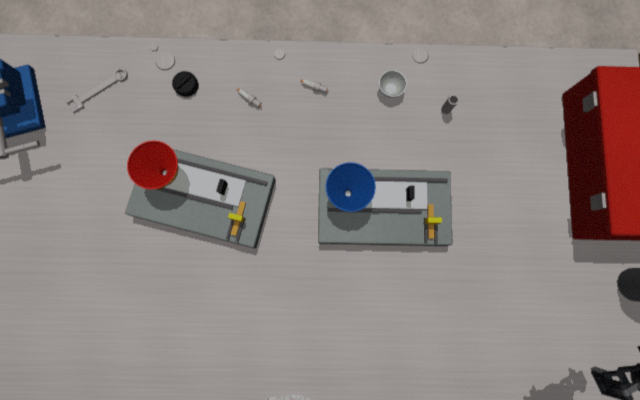

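View pics/scene1.png

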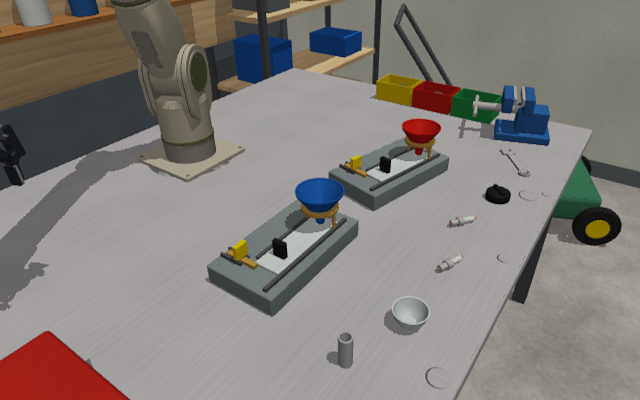

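The top picture shows the red-funnel box at left: funnel (153,165), black gate tab (222,187), yellow lock tab (237,217). The blue one is at right with its lock tab at (434,220). The scene picture agrees, with the red box's yellow tab at (356,161) and black tab at (386,164). The network's gate point is off from the tab, so I'll refine by colour and fit the box pose.

```bash
cat > fit.py <<'E'
import cv2,numpy as np
from scipy.optimize import least_squares
from workcell import imaging
def blob(im,near,kind,r=14):
    h=cv2.cvtColor(im,cv2.COLOR_BGR2HSV).astype(int);H,S,V=h[...,0],h[...,1],h[...,2]
    m={'y':(H>25)&(H<35)&(S>150)&(V>90),'k':(V<60),'r':((H<8)|(H>172))&(S>150)}[kind]
    yy,xx=np.nonzero(m);d=np.hypot(xx-near[0],yy-near[1])<r
    return np.array([xx[d].mean(),yy[d].mean()]),int(d.sum())
def proj(c,X):
    p=c["R"]@X+c["t"];p=c["mtx"]@p;return p[:2]/p[2]
def world(p,l):
    x,y,a=p[:3];return np.array([x+np.cos(a)*l[0]-np.sin(a)*l[1],y+np.sin(a)*l[0]+np.cos(a)*l[1],l[2]])
E
python3 - <<'E'
from fit import *
t,s=cv2.imread("pics/top1.png"),cv2.imread("pics/scene1.png")
ct,cs=imaging.calibration("top"),imaging.calibration("scene")
O=[]
for im,c,nm,k,n in((t,ct,'lock','y',(237,217)),(t,ct,'gate','k',(222,187)),(t,ct,'fun','r',(153,165)),(s,cs,'lock','y',(356,161)),(s,cs,'gate','k',(386,164)),(s,cs,'fun','r',(421,131))):
    b,m=blob(im,n,k,40 if k=='r' else 11);print(nm,b.round(1),m);O.append((c,nm,b))
def res(p):
    L={'lock':(p[3],-.1,.075),'gate':(0,p[4],.072),'fun':(0,.085,.125)}
    L['lock']=(p[3],-.1,.077)
    r=[(proj(c,world(p,L[n]))-b)*(0.4 if n=='fun' else 1) for c,n,b in O]
    return np.r_[np.concatenate(r),(p[3]+.0575)/.003,(p[4]+.05075)/.001]
f=least_squares(res,[.55,.25,-1.8,-.055,-.05]);p=f.x
print(p.round(4),np.round(f.fun,1))
print('lock',world(p,(p[3],-.1,.08)).round(4),'gate',world(p,(0,p[4],.08)).round(4),'yaw deg',np.degrees(p[2]))
cr=cv2.resize(t[130:260,110:290],None,fx=4,fy=4,interpolation=cv2.INTER_CUBIC)
for l in [(-.11,-.15,.045),(.06,-.15,.045),(-.11,.15,.045),(.06,.15,.045),(p[3],-.1,.089),(0,p[4],.089)]:
    q=(proj(ct,world(p,l))-[110,130])*4;cv2.circle(cr,tuple(int(v) for v in q),4,(255,0,255),1)
cv2.imwrite("pics/crop1.png",cr)
E
```

```text
lock [235.4 216.6] 73
gate [221.9 186.8] 103
fun [152.  164.6] 1860
lock [355.7 157.2] 25
gate [384.8 164.2] 154
fun [425.1 117.8] 1366
[ 0.586   0.2089 -0.2426 -0.0576 -0.0512] [-1.   0.3 -0.8 -0.6  0.3 -0.  -0.4  2.8 -0.2 -0.8 -1.7  4.5 -0.  -0.5]
lock [0.5061 0.1257 0.08  ] gate [0.5737 0.1592 0.08  ] yaw deg -13.897355547041046
```

View pics/crop1.png

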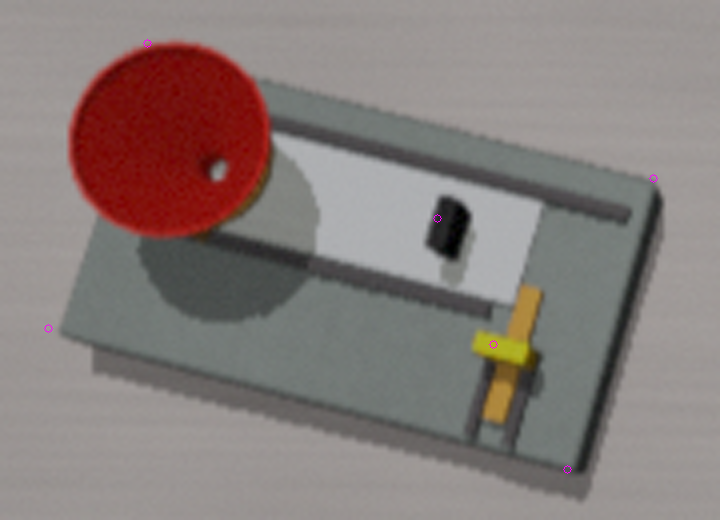

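The crop shows the box's deck corners at about (660,188), (583,470) and (61,333), roughly 13 crop px right of the fit. The scene blobs (yellow partly missed, red mixed with the bin) biased it. I'll refit with the corners.

Run:
```python
from fit import *
s=cv2.imread("pics/scene1.png");cv2.imwrite("pics/crop2.png",cv2.resize(s[110:210,320:460],None,fx=5,fy=5,interpolation=cv2.INTER_CUBIC))
t=cv2.imread("pics/top1.png")
ct,cs=imaging.calibration("top"),imaging.calibration("scene")
P=lambda x,y:np.array([x/4+110-.375,y/4+130-.375])
O=[(ct,(.06,-.15,.045),P(660,188)),(ct,(-.11,-.15,.045),P(583,470)),(ct,(-.11,.15,.045),P(61,333)),(ct,(0,.085,.136),P(170,140)),
(ct,'lock',P(502,347)),(ct,'gate',P(448,227)),(cs,'gate',np.array([384.8,164.2])),(cs,'lock',np.array([355.7,161.5]))]
def res(p):
    L={'lock':(p[3],-.1,.075),'gate':(0,p[4],.072)}
    r=[proj(c,world(p,L[n] if isinstance(n,str) else n))-b for c,n,b in O]
    return np.r_[np.concatenate(r),(p[3]+.0575)/.003,(p[4]+.05075)/.001]
f=least_squares(res,[.58,.2,-.24,-.055,-.05]);p=f.x
print(p.round(4),np.round(f.fun,1))
print('lock',world(p,(p[3],-.1,.08)).round(4),'gate',world(p,(0,p[4],.08)).round(4),'yaw deg',np.degrees(p[2]))
```

```text
[ 0.585   0.2057 -0.2364 -0.056  -0.0503] [ 0.  -2.  -1.6  0.4 -1.2  0.3  0.2 -0.6  1.3  0.2  0.5  0.1 -0.9 -0.5
 -0.9 -0.1  0.5  0.4]
lock [0.5071 0.1216 0.08  ] gate [0.5732 0.1568 0.08  ] yaw deg -13.545265202096074
```

View pics/crop2.png

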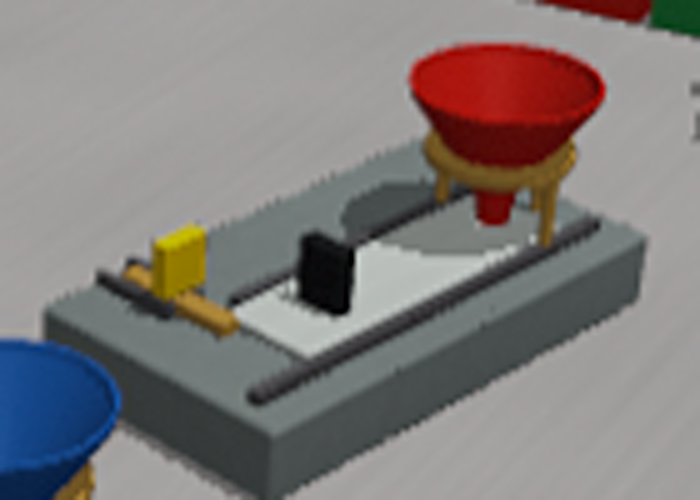

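The crop confirms it: yellow tab about (356,161), black tab about (385,164), and the bolt across the gate end. Next I move above the lock tab, turning so the jaws close along the box's x.

```bash
python3 -m inch '[[[0.033,-0.021,0,0,0,-0.092,-1],[0.066,-0.042,0,0,0,-0.184,-1],[0.099,-0.063,0,0,0,-0.276,-1],[0.132,-0.084,0,0,0,-0.368,-1],[0.165,-0.105,0,0,0,-0.46,-1],[0.198,-0.126,0,0,0,-0.552,-1],[0.231,-0.147,0,0,0,-0.644,-1],[0.264,-0.168,0,0,0,-0.736,-1],[0.297,-0.189,0,0,0,-0.828,-1],[0.33,-0.207,0,0,0,-0.922,-1]]]'
cat >> fit.py <<'E'
from scipy.spatial.transform import Rotation as Ro
from workcell import sensors
def go(X,yaw=None):
    o=sensors.get_obs();R=Ro.from_quat(o["ee_rot"]);d=R.inv().apply(np.array(X)-o["position"])
    a=R.as_matrix()[:,1];ang=np.arctan2(a[1],a[0]);e=None
    if yaw is not None: e=-((yaw-ang+np.pi/2)%np.pi-np.pi/2)
    print("t",round(float(o["clock"]),2),"pos",np.round(o["position"],4),"shift",d.round(4),"az",e,"F",np.round(o["ft_force"],1),"w",o["grip_width"],"j",np.round(o["joint_pos"],2), "tilt z",R.as_matrix()[:,2].round(3))
E
python3 -c "
from fit import *
go([.507,.1216,.23],np.radians(-13.5))"
```

```text
clock: 1.5
position: [0.4709, -0.2485, 0.2487]
ee_rot: [0.784, 0.621, 0.0, 0.0]
ft_force: [1.1, -0.3, -0.1]
grip_width: 1.001
grasp_force: 0.0
t 1.5 pos [ 0.4709 -0.2485  0.2487] shift [ 0.3685 -0.0496  0.0185] az 0.0046054452762120945 F [ 1.1 -0.3 -0.1] w 1.000680662097059 j [ 0.78  0.16 -0.42  1.69  0.07  1.31  0.12] tilt z [ 0.    -0.001 -1.   ]
```

```bash
python3 -m inch '[[[0.04,-0.005,0,0,0,0,-1],[0.08,-0.01,0,0,0,0,-1],[0.12,-0.016,0,0,0,0,-1],[0.16,-0.022,0,0,0,0,-1],[0.2,-0.027,0.004,0,0,0,-1],[0.24,-0.032,0.008,0,0,0,-1],[0.28,-0.038,0.012,0,0,0,-1],[0.32,-0.043,0.016,0,0,0,-1],[0.35,-0.047,0.018,0,0,0,-1],[0.368,-0.05,0.018,0,0,0,-1]]]' && python3 -m inch '[[[0,0,0,0,0,0,-1],[0,0,0,0,0,0,-1]]]'
python3 - <<'E'
from fit import *
from workcell import spotter
go([.507,.1216,.08],np.radians(-13.5))
o=sensors.get_obs();im=imaging.camera("wrist");cv2.imwrite("pics/wrist1.png",im)
c=imaging.calibration("wrist");T=np.array(c["tool_from_camera"]);print(T.round(3).tolist())
Rw=Ro.from_quat(o["ee_rot"]).as_matrix();Rc=Rw@T[:3,:3];C=Rw@T[:3,3]+o["position"]
cw={"mtx":c["mtx"],"R":Rc.T,"t":-Rc.T@C}
p=[.585,.2057,-.2364]
for n,l in(("lock",(-.056,-.1,.089)),("gate",(0,-.0503,.089)),("c1",(.06,-.15,.045)),("c2",(-.11,-.15,.045))): print(n,proj(cw,world(p,l)).round(1))
print(spotter.look_for("red_box_lock_tab","wrist")[:2],spotter.look_for("red_box_gate_tab","wrist")[:2])
np.savez("w1.npz",**{k:np.array(v) for k,v in cw.items()})
E
```

```text
clock: 2.5
position: [0.5069, 0.1224, 0.2302]
ee_rot: [0.784, 0.62, 0.0, -0.0]
ft_force: [-0.5, 0.1, -0.2]
grip_width: 1.001
grasp_force: 0.0
clock: 2.7
position: [0.5073, 0.1191, 0.2303]
ee_rot: [0.785, 0.619, -0.0, 0.0]
ft_force: [-0.0, -1.3, 0.2]
grip_width: 1.002
grasp_force: 0.0
t 2.7 pos [0.5073 0.1191 0.2303] shift [ 0.0024 -0.0009  0.1503] az 0.0009503544833782129 F [-0.  -1.3  0.2] w 1.0021300017574186 j [ 0.34  0.18 -0.73  1.73  0.13  1.28 -0.65] tilt z [-0. -0. -1.]
[[0.001, -0.959, -0.284, 0.073], [1.0, 0.001, -0.0, 0.0], [0.0, -0.284, 0.959, -0.126], [0.0, 0.0, 0.0, 1.0]]
lock [316.8 188.9]
gate [393.5 123.4]
c1 [441.8 229.3]
c2 [258.7 228.8]
[] [{'pixel': [386.0, 78.7], 'conf': 0.62}]
```

View pics/wrist1.png

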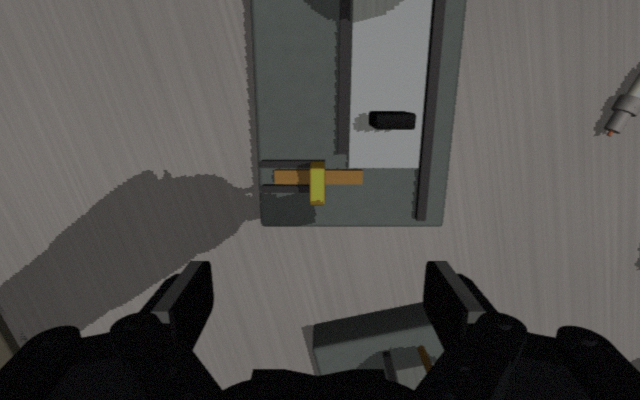

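The wrist picture shows the yellow tab top at about (317,185), the black tab at (392,121), and deck corners at (443,225) and (260,226). That's within 3–4 px of prediction, so the box is ~2.5 mm farther along its +y. Descend on the lock tab.

```bash
python3 -m inch '[[[0.004,0,0.03,0,0,0,-1],[0.004,0,0.06,0,0,0,-1],[0.004,0,0.09,0,0,0,-1],[0.004,0,0.11,0,0,0,-1],[0.004,0,0.13,0,0,0,-1],[0.004,0,0.145,0,0,0,-1],[0.004,0,0.15,0,0,0,-1],[0.004,0,0.15,0,0,0,-1]]]'
python3 -c "
from fit import *
go([.5077,.124,.08],np.radians(-13.5))"
```

```text
clock: 3.65
position: [0.5081, 0.123, 0.0801]
ee_rot: [0.785, 0.619, -0.0, -0.0]
ft_force: [0.7, -0.2, 0.6]
grip_width: 1.0
grasp_force: 0.0
t 3.65 pos [0.5081 0.123  0.0801] shift [ 0.0009 -0.0007  0.0001] az 3.516164683192713e-05 F [ 0.7 -0.2  0.6] w 0.9999223637191199 j [ 0.28  0.36 -0.69  1.88  0.27  1.   -0.77] tilt z [-0.001 -0.    -1.   ]
```

```bash
python3 -m inch '[[[0,0,0,0,0,0,1],[0,0,0,0,0,0,1],[0,0,0,0,0,0,1],[0,0,0,0,0,0,1],[0,0,0,0,0,0,1],[0,0,0,0,0,0,1],[0,0,0,0,0,0,1],[0,0,0,0,0,0,1]]]' 30
```

```text
clock: 4.45
position: [0.5083, 0.1234, 0.0805]
ee_rot: [0.785, 0.619, 0.0, 0.0]
ft_force: [-1.5, -0.6, 5.5]
grip_width: 0.132
grasp_force: 34.4
```

```bash
python3 -m inch '[[[0,-0.005,0,0,0,0,1],[0,-0.01,0,0,0,0,1],[0,-0.015,0,0,0,0,1],[0,-0.02,0,0,0,0,1],[0,-0.024,0,0,0,0,1],[0,-0.026,0,0,0,0,1],[0,-0.028,0,0,0,0,1],[0,-0.028,0,0,0,0,1]]]'; python3 -m inch '[[[0,0,0,0,0,0,1],[0,0,0,0,0,0,1]]]'
```

```text
clock: 5.25
position: [0.4807, 0.13, 0.0805]
ee_rot: [0.785, 0.619, -0.0, 0.0]
ft_force: [-0.2, -1.0, 7.0]
grip_width: 0.133
grasp_force: 34.6
clock: 5.45
position: [0.4808, 0.13, 0.0805]
ee_rot: [0.785, 0.619, -0.0, 0.0]
ft_force: [-1.5, -1.6, 7.6]
grip_width: 0.137
grasp_force: 34.7
```

No stop felt yet, so I pull a little more.

```bash
python3 -m inch '[[[0,-0.002,0,0,0,0,1],[0,-0.003,0,0,0,0,1],[0,-0.003,0,0,0,0,1]]]';  python3 -m inch '[[[0,0,0,0,0,0,-1],[0,0,0,0,0,0,-1],[0,0,0,0,0,0,-1],[0,0,0,0,0,0,-1],[0,0,0,0,0,0,-1],[0,0,0,0,0,0,-1],[0,0,0,0,0,0,-1],[0,0,0,0,0,0,-1]]]'
python3 -m inch '[[[0,0,-0.03,0,0,0,-1],[0,0,-0.06,0,0,0,-1],[0,0,-0.09,0,0,0,-1],[0,0,-0.12,0,0,0,-1],[0,0,-0.15,0,0,0,-1],[0,0,-0.15,0,0,0,-1],[0,0,-0.15,0,0,0,-1],[0,0,-0.15,0,0,0,-1]]]'
python3 - <<'E'
from fit import *
o=sensors.get_obs();im=imaging.camera("wrist");cv2.imwrite("pics/wrist2.png",im)
c=imaging.calibration("wrist");T=np.array(c["tool_from_camera"])
Rw=Ro.from_quat(o["ee_rot"]).as_matrix();Rc=Rw@T[:3,:3];C=Rw@T[:3,3]+o["position"]
cw={"mtx":c["mtx"],"R":Rc.T,"t":-Rc.T@C}
p=[.5856,.2081,-.2362]
for n,l in(("lock home",(-.055,-.1,.089)),("lock back",(-.085,-.1,.089)),("gate",(0,-.0503,.089)),("c1",(.06,-.15,.045)),("c2",(-.11,-.15,.045))): print(n,proj(cw,world(p,l)).round(1))
go([.5737,.1590,.24],np.radians(-103.5))
E
```

```text
clock: 5.75
position: [0.4802, 0.1302, 0.0806]
ee_rot: [0.785, 0.619, 0.002, 0.001]
ft_force: [13.4, -1.3, -5.6]
grip_width: 0.136
grasp_force: 32.8
clock: 6.55
position: [0.4781, 0.1306, 0.0803]
ee_rot: [0.785, 0.619, -0.0, 0.0]
ft_force: [0.3, 0.3, -0.1]
grip_width: 1.002
grasp_force: 0.0
clock: 7.35
position: [0.4776, 0.1303, 0.2293]
ee_rot: [0.785, 0.619, -0.001, -0.0]
ft_force: [-0.4, -0.8, -0.6]
grip_width: 1.003
grasp_force: 0.0
lock home [359.3 191.2]
lock back [320.3 191.1]
gate [437.1 125.6]
c1 [476.4 231.2]
c2 [292.9 230.8]
t 7.4 pos [0.4775 0.1304 0.2292] shift [ 0.0502  0.0868 -0.011 ] az -1.5701419974102082 F [ 0.2  0.4 -0.1] w 1.0018266571509211 j [ 0.35  0.12 -0.75  1.79  0.08  1.27 -0.66] tilt z [-0.002 -0.    -1.   ]
```

View pics/wrist2.png

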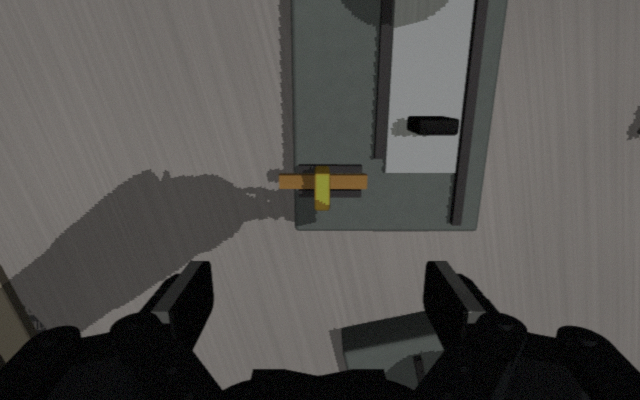

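The yellow tab is at its stop (321,190), which matches the prediction. The black tab is at (433,125) and the gate is still shut. Next I move over the gate tab and turn 90°.

```bash
python3 -m inch '[[[0.005,0.009,-0.002,0,0,-0.14,-1],[0.01,0.018,-0.004,0,0,-0.28,-1],[0.015,0.027,-0.006,0,0,-0.42,-1],[0.02,0.036,-0.008,0,0,-0.56,-1],[0.025,0.045,-0.01,0,0,-0.7,-1],[0.03,0.054,-0.011,0,0,-0.84,-1],[0.035,0.063,-0.011,0,0,-0.98,-1],[0.04,0.072,-0.011,0,0,-1.12,-1],[0.045,0.08,-0.011,0,0,-1.26,-1],[0.05,0.087,-0.011,0,0,-1.4,-1]]]';  python3 -m inch '[[[0,0,0,0,0,-0.1,-1],[0,0,0,0,0,-0.17,-1],[0,0,0,0,0,-0.17,-1],[0,0,0,0,0,-0.17,-1]]]'
python3 -c "
from fit import *
go([.5737,.1590,.08],np.radians(-103.5))"
```

```text
clock: 8.4
position: [0.5744, 0.1589, 0.24]
ee_rot: [0.199, 0.98, -0.0, -0.001]
ft_force: [0.9, 0.0, 0.4]
grip_width: 1.001
grasp_force: 0.0
clock: 8.8
position: [0.5741, 0.1589, 0.2405]
ee_rot: [0.119, 0.993, -0.0, -0.001]
ft_force: [1.3, -0.2, 0.6]
grip_width: 0.998
grasp_force: 0.0
t 8.8 pos [0.5741 0.1589 0.2405] shift [2.000e-04 1.000e-04 1.605e-01] az -0.0022525188977260413 F [ 1.3 -0.2  0.6] w 0.9983800859066596 j [ 0.36  0.41 -0.92  1.52  0.33  1.38  0.75] tilt z [-0.001 -0.    -1.   ]
```

```bash
python3 -m inch '[[[0,0,0.03,0,0,0,-1],[0,0,0.06,0,0,0,-1],[0,0,0.09,0,0,0,-1],[0,0,0.115,0,0,0,-1],[0,0,0.135,0,0,0,-1],[0,0,0.15,0,0,0,-1],[0,0,0.16,0,0,0,-1],[0,0,0.16,0,0,0,-1]]]';  python3 -m inch '[[[0,0,0,0,0,0,1],[0,0,0,0,0,0,1],[0,0,0,0,0,0,1],[0,0,0,0,0,0,1],[0,0,0,0,0,0,1],[0,0,0,0,0,0,1],[0,0,0,0,0,0,1],[0,0,0,0,0,0,1]]]' 30
```

```text
clock: 9.6
position: [0.5738, 0.1588, 0.0803]
ee_rot: [0.118, 0.993, -0.0, -0.001]
ft_force: [-0.2, -0.5, 0.1]
grip_width: 1.001
grasp_force: 0.0
clock: 10.4
position: [0.5744, 0.1583, 0.0817]
ee_rot: [0.118, 0.993, -0.001, 0.0]
ft_force: [-2.6, -3.9, 6.2]
grip_width: 0.133
grasp_force: 32.8
```

Gripped. Pull along −tool y (box −y) 48 mm.

```bash
python3 -m inch '[[[0,-0.006,0,0,0,0,1],[0,-0.012,0,0,0,0,1],[0,-0.018,0,0,0,0,1],[0,-0.024,0,0,0,0,1],[0,-0.03,0,0,0,0,1],[0,-0.036,0,0,0,0,1],[0,-0.041,0,0,0,0,1],[0,-0.045,0,0,0,0,1],[0,-0.047,0,0,0,0,1],[0,-0.047,0,0,0,0,1]]]'; python3 -m inch '[[[0,-0.002,0,0,0,0,1],[0,-0.003,0,0,0,0,1],[0,-0.003,0,0,0,0,1]]]'
python3 -c "
from fit import *
go([.5737,.1590,.08])"
```

```text
clock: 11.4
position: [0.5633, 0.1125, 0.0816]
ee_rot: [0.118, 0.993, -0.0, 0.0]
ft_force: [-1.0, 2.0, 5.9]
grip_width: 0.14
grasp_force: 33.2
clock: 11.7
position: [0.5627, 0.1099, 0.0816]
ee_rot: [0.118, 0.993, -0.0, 0.0]
ft_force: [-0.6, 2.2, 5.6]
grip_width: 0.132
grasp_force: 33.1
t 11.7 pos [0.5627 0.1099 0.0816] shift [0.0008 0.0503 0.0016] az None F [-0.6  2.2  5.6] w 0.13207008979787122 j [ 0.41  0.52 -0.85  1.75  0.44  1.08  0.75] tilt z [ 0. -0. -1.]
```

```bash
python3 -m inch '[[[0,-0.002,0,0,0,0,1],[0,-0.003,0,0,0,0,1],[0,-0.003,0,0,0,0,1]]]'
```

```text
clock: 12.0
position: [0.5625, 0.1094, 0.0816]
ee_rot: [0.117, 0.993, 0.002, 0.001]
ft_force: [5.1, 10.6, -1.0]
grip_width: 0.134
grasp_force: 32.1
```

The gate has hit its stop (the force rose). Release and retreat.

```bash
python3 -m inch '[[[0,0.002,0,0,0,0,-1],[0,0.002,0,0,0,0,-1],[0,0.002,0,0,0,0,-1],[0,0.002,0,0,0,0,-1],[0,0.002,0,0,0,0,-1],[0,0.002,0,0,0,0,-1],[0,0.002,0,0,0,0,-1],[0,0.002,0,0,0,0,-1]]]'
python3 -m inch '[[[0,0,-0.03,0,0,0,-1],[0,0,-0.06,0,0,0,-1],[0,0,-0.09,0,0,0,-1],[0,0,-0.12,0,0,0,-1],[0,0,-0.15,0,0,0,-1],[0,0,-0.16,0,0,0,-1],[0,0,-0.16,0,0,0,-1],[0,0,-0.16,0,0,0,-1]]]'
python3 - <<'E'
from fit import *
s=imaging.camera("scene");cv2.imwrite("pics/crop3.png",cv2.resize(s[110:210,320:460],None,fx=5,fy=5,interpolation=cv2.INTER_CUBIC))
E
```

```text
clock: 12.8
position: [0.5624, 0.1093, 0.0813]
ee_rot: [0.118, 0.993, -0.0, 0.0]
ft_force: [0.1, 0.2, 0.2]
grip_width: 0.997
grasp_force: 0.0
clock: 13.6
position: [0.562, 0.1091, 0.2401]
ee_rot: [0.118, 0.993, -0.0, -0.001]
ft_force: [-0.5, -0.3, -0.9]
grip_width: 1.002
grasp_force: 0.0
```

View pics/crop3.png

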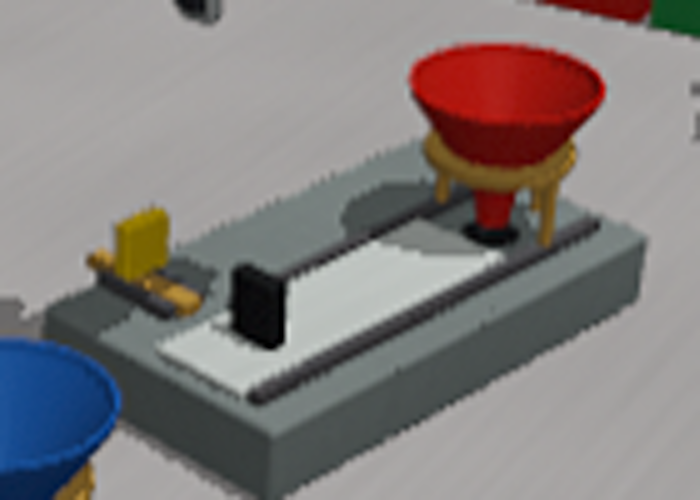

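The picture shows the drain hole uncovered beneath the red funnel (crop 490,233), the gate tab at its open end (260,305), the lock tab drawn back (142,245), and the arm clear.

```bash
python3 -c "
from workcell import order
print(order.hand_in())"
```

```text
the job is handed in; nothing more can be done
None
```

I drew the red box's lock slide back to its stop, slid its gate open to its stop, left the blue box alone and handed the job in at about 13.7 s; no verdict was returned.

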